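# Clip a room tag onto a snap hook

## Robot

A 6-joint arm with a two-finger parallel gripper is mounted at the origin on a cart in front of the work surface, level with it; the furniture and walls round the work are solid. World frame = base frame: x ahead of the robot, y to its left, z up, the work surface at z = 0. Lengths are in mm, angles in rad, forces in N, time in s.
With the tool pointing down it reaches from about 250 to 800 mm from the base axis. Payload 3.9 kg.
Tool frame: the origin (TCP) lies at the very end of the fingers, on their centre line; the grasp point (between the pads) lies 19 mm behind it (hold_point_z is the distance from the TCP to the grasp point, in mm); z points along the fingers, x is the direction in which the jaws open and shut, and the axes are right-handed (so a half turn about z gives the same grasp; the last joint's range is limited). The gripper opens to 85 mm and grips with 20 to 120 N. Pads are 22 mm wide; open, the fingers measure 114 mm over their backs; the gripper's body (76 mm by 85 mm) begins 54 mm behind the grasp point. The pads swing forward as they close: fully open they stand 13 mm farther back than shut.
Start: joints at [-1.312, 0.26, -0.138, 1.173, 0, 1.571], TCP at [134.354, -507.508, 231.304] pointing down, gripper open.
Joint ranges: [-2.78, 2.78], [-0.83, 1.72], [-1.28, 1.37], [-1.9, 2.12], [-1.57, 1.48], [-3.14, 3.14]. Speed limits (rad/s): [2.57, 2.57, 3.14, 3.14, 3.14, 3.14].

## Interface

Orientations are given as a 3x3 rotation matrix whose columns are the frame's x, y, z axes.
In Python, from workcell import get_state, read_camera, camera_model, close_job, hold_point_z gives the robot as it stands.
- The arm moves only by the tool jog_arm, never from a script. Its argument "deltas" is a list that holds one entry, the list of rows, each a list of 5 numbers: the shift along the tool's x, y, z in units of 25 mm (1.0 is 25 mm), then the turn about the tool's z in rad, then the finger opening in mm, from 0 to 85.4. A call has 1 to 20 rows; each row shifts and turns the pose as measured when the row begins, along the tool's axes as they then stand; what a row does not reach is not made up. A row lasts 1/8 s, in which the tool goes at most 62.5 mm and 10.7 degrees, less where a joint would pass 70% of its speed; a pose out of reach is approached as far as the arm can. A call is refused whole if a number of a shift passes 1 or a number of a turn 0.188, either way. A call with a gripper value outside its range is refused whole. The fingers move at their own pace and stop on an object; the grip force is fixed at half the most. Time passes only in rows, so rows that do not move let the fingers close. It gives the time, the measured TCP pose, the force and the opening at its end, in the units of the state.
- get_state(): the state, without advancing time (a new reading comes with each control period).
- read_camera(name): name is "side" or "top"; returns the picture (384x512x3 uint8, red, green, blue); there is no depth.
- camera_model(name): a dict with "K" (3x3 intrinsics, pixels), "world_to_cam" (4x4, takes a point from world to camera coordinates). Camera axes: x right, y down, z forward; pixel columns grow to the right and rows downward; lengths in mm; the calibration is good to about 2 mm. A picture is of the moment at which its call begins. camera_model takes no time and is no camera call.
- close_job(): hands the job in, once; it reports no verdict.
The state is a dict: "clock": time; "q": joint angles; "qvel": joint speeds; "tau": joint torques, N m; "ee_pos": TCP position; "eef_rot": TCP orientation; "ft_force": force on the tool from outside, world axes, zero at the start; "moment": the same for the moment, N m; "width": finger opening in mm.
Only numpy, scipy, OpenCV 4.12 (cv2) and the standard library are available. Lean on these libraries where they do the work, as an engineer would, in place of code of your own. Each camera call takes 0.05 s, during which the arm holds its last target.

## Task

Take the orange tag out of the sloping rack and push its eye against the spring gate of the snap hook on the black stand until the eye's bar has passed inside and the gate has closed again through the eye; let the tag itself push the gate, not the fingers. Leave the tag let go, its eye in the hook and its plate leaning on the stand's two rest prongs. Leave the green tag in the rack and do not knock over or shove the other things on the desk.

Things in the scene. Friction and masses are not known exactly. Their poses are not given: they have to be found in the camera images.
- orange_tag_center (a point): Orange tag, flat and rigid, 100 mm wide, 138 long, 10 thick throughout, about 0.1 kg. Upper 72 mm: solid plate; lower 66 mm: the eye. It starts eye down in the rack, leaning 30 degrees towards the robot. This point: its centre, 69 mm from either end. Axes: z along the tag from eye to plate, y across, x through its thickness (in the rack, away from the robot and up).
- orange_tag_bar (a point): The middle of the bar that closes the bottom of the orange tag's eye (the part to push past the gate), 64 mm below the tag's centre along its length. The eye is a closed loop of 10 mm round bar, 50 mm wide outside; its opening is 30 mm wide and 56 mm long. The bar runs across the tag (y). Axes as the tag's centre.
- green_tag_center (a point): Green tag, same shape as the orange one, in the rack's other place; to be left there. This point is its centre. Axes: z along the tag from eye to plate, y across, x through its thickness (in the rack, away from the robot and up).
- tag_rack_mid (a point): Fixed rack of light wood and steel wire, 110 x 244 mm, 110 high; two tags side by side, 119 mm between centres, either colour on either side. A tag stands in a pocket 24 mm deep (4 mm gap before it) against a rail 80 mm up its back: its top 54 mm is free on both faces; draw it out along its length. This point: pocket floor, half-way between the tags; x ahead, y along the rack, z up.
- snap_hook_mouth (a point): Steel snap hook (8 mm wire, in the plane y = 0) fixed on a black and grey stand with a 138 x 110 mm foot. This point: middle of the mouth, on the closed gate's line. Axes: z out of the mouth, towards the robot and up, 30 degrees from vertical; x along the gate from hinge to nose; y square to the hook. The tag goes in along -z, its axes parallel to these.
- snap_hook_pass (a point): Where the centre of the eye's bar should cross the gate line: 7 mm from the mouth's middle towards the nose (x of the mouth; 4 mm either way will do). The nose ends at x = 17 mm, wire 8 mm thick, from z = 0 to 8 mm. The bar slips past the gate's tip when its centre is 30 to 45 mm below the gate line (z = -30 to -45 mm). Axes as the mouth.
- snap_hook_floor (a point): Inner floor of the hook, 54 mm straight below the middle of the mouth along its -z: the bar's centre can go down to z = -49 mm of the mouth. Axes as the mouth.
- rest_prongs (a point): Half-way between the two rest prongs, at tip height: 8 mm upright rods with 12 mm round black rubber tips, at y = -34 and +34 mm of the mouth, on the robot's side of the tag, faces towards the tag at x = -3 mm, tips up to z = 47 mm of the mouth. A tag let go in the hook tips a little towards the robot and leans on them. Axes as the mouth.
- gate (a joint): Opening angle of the hook's gate: 0 closed, grows as it is pushed inward, 1.25 rad at most. Sprung shut: about 1.5 N starts it, rising to about 5 N. The gate is a 6 mm brass rod, hinge at x = -22 mm, tip at x = +21 mm of the mouth, under the nose.
- the_stapler: Red and black stapler, 36 x 152 x 41 mm, loose on the desk; origin under its centre. Leave alone.
- the_hole_punch: Dark blue hole punch, 91 x 116 x 49 mm, loose; origin under its centre. Leave alone.
- the_calculator: Calculator, 135 x 82 x 14 mm, loose; origin under its centre. Leave alone.
- orange_tag: The whole orange tag; origin at the lower end of its eye, same axes as its centre.
- snap_hook: The whole snap hook with its gate; origin and axes as the mouth.
There are look-alikes about, which are no part of the job. Of the things that look like the orange_tag, the largest one is meant.

How it is judged:
By the outcome, as a careful person would: the job done as asked, in the order asked, and still so for the second after the job is handed in, with the robot touching nothing.
It also fails if it takes over 48 s, if anything falls off the work surface, if the arm or the gripper's body presses on something with over 40 N, if the wrist force passes 120 N, or if a joint passes its speed limit or range.

## Working session

There is one attempt and no reset: what is moved stays moved. The work goes in short steps, Python scripts to look and compute and a tool call to move; the robot and the scene stay as the last step left them, time stands still between calls to the robot, and variables do not carry over. Pictures are saved under pics/ and viewed, and the job is handed in when it is done.

Besides the shell and the picture viewer there is one more tool, called after "Call:" by a JSON object that holds its "api" and its "payload", one argument or row to a line. jog_arm: Moves the arm, as the interface text tells. Its arguments: {"type":"object","properties":{"deltas":{"type":"array","items":{"type":"array","items":{"type":"array","items":{"type":"number"}}}}},"required":["deltas"]}

```bash
mkdir -p pics; ls; python3 - <<'E'
from workcell import *
import cv2,numpy as np
s=get_state();print({k:np.round(v,3).tolist() for k,v in s.items()}); print(hold_point_z)
for n in("side","top"):
    im=read_camera(n);cv2.imwrite(f"pics/{n}0.png",im[:,:,::-1]);m=camera_model(n);print(n,np.round(m["K"],2).tolist(),np.round(m["world_to_cam"],4).tolist())
E
```

```text
pics
{'clock': 0.0, 'q': [-1.312, 0.261, -0.139, 1.173, -0.0, 1.571], 'qvel': [-0.001, -0.0, -0.001, -0.001, -0.001, -0.0], 'tau': [-0.001, -40.567, 25.392, 0.019, 0.0, 0.0], 'ee_pos': [134.171, -506.848, 230.46], 'eef_rot': [[0.256, -0.967, -0.001], [-0.967, -0.256, 0.002], [-0.002, 0.0, -1.0]], 'ft_force': [1.107, 0.505, -0.505], 'moment': [0.03, -0.007, -0.018], 'width': 85.103}
18.700000000000003
side [[439.29, 0.0, 253.45], [0.0, 439.29, 192.91], [0.0, 0.0, 1.0]] [[-0.9565, -0.2908, 0.0243, 481.3446], [-0.1671, 0.4775, -0.8626, 153.0463], [0.2393, -0.8291, -0.5053, 1117.9846], [0.0, 0.0, 0.0, 1.0]]
top [[420.28, 0.0, 254.89], [0.0, 420.28, 189.65], [0.0, 0.0, 1.0]] [[-0.0482, -0.9988, 0.0054, 70.3123], [-0.9781, 0.0461, -0.2029, 513.4767], [0.2024, -0.0151, -0.9792, 1197.7026], [0.0, 0.0, 0.0, 1.0]]
```

View pics/side0.png

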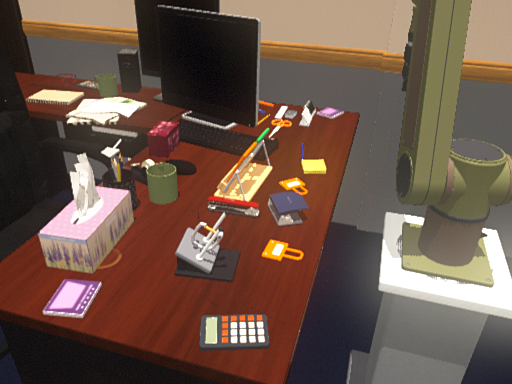

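View pics/top0.png

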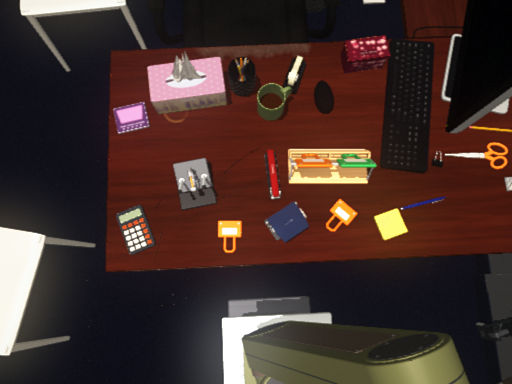

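```bash
python3 - <<'E'
import cv2
t=cv2.imread("pics/top0.png");s=cv2.imread("pics/side0.png")
def c(im,x,y,w,h,f,n): cv2.imwrite(n,cv2.resize(im[y:y+h,x:x+w],None,fx=f,fy=f,interpolation=cv2.INTER_CUBIC))
c(t,160,135,230,130,3.4,"pics/t1.png");c(s,165,120,150,165,3.6,"pics/s1.png")
E
```

```text
(no output)
```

View pics/t1.png

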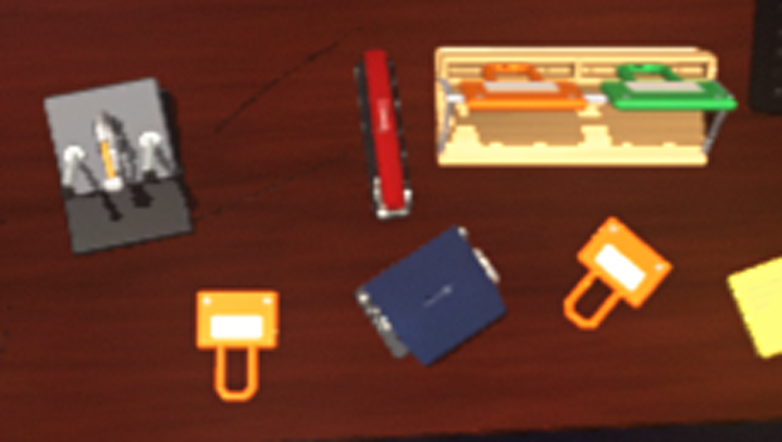

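View pics/s1.png

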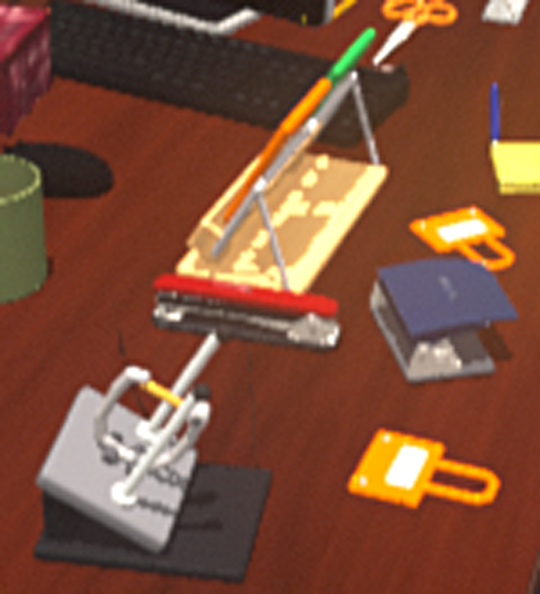

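```bash
python3 - <<'E'
import cv2
t=cv2.imread("pics/top0.png");s=cv2.imread("pics/side0.png")
def c(im,x,y,w,h,f,n):
    o=cv2.resize(im[y:y+h,x:x+w],None,fx=f,fy=f,interpolation=cv2.INTER_CUBIC)
    for i in range(0,w,10):
        cv2.line(o,(i*f,0),(i*f,6),(255,255,255),1);cv2.putText(o,str(x+i),(i*f,16),0,.35,(255,255,255),1)
    for i in range(0,h,10):
        cv2.line(o,(0,i*f),(6,i*f),(255,255,255),1);cv2.putText(o,str(y+i),(8,i*f+4),0,.35,(255,255,255),1)
    cv2.imwrite(n,o)
c(t,284,142,98,46,8,"pics/t2.png");c(s,205,122,75,80,7,"pics/s2.png")
c(t,168,152,54,62,9,"pics/t3.png");c(s,172,205,75,80,7,"pics/s3.png")
E
```

```text
(no output)
```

View pics/t2.png

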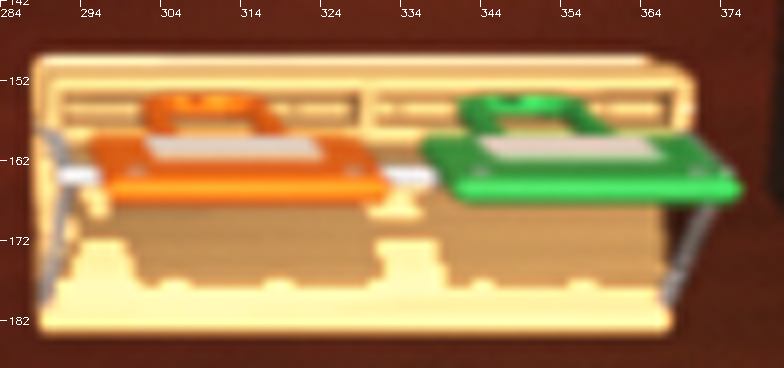

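View pics/s2.png

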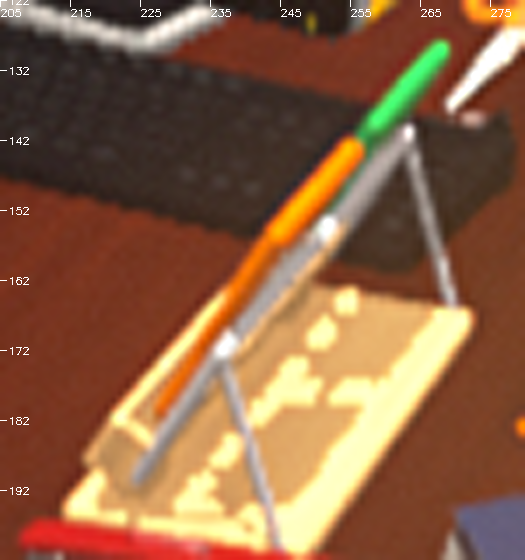

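View pics/t3.png

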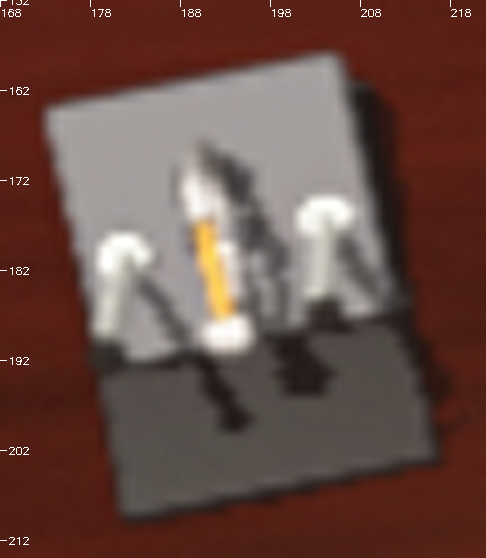

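View pics/s3.png

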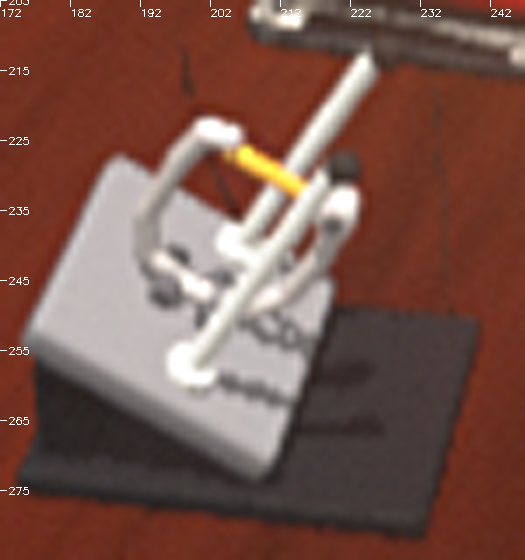

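```bash
cat > h.py <<'E'
import numpy as np
from workcell import *
def ray(n,p):
    m=camera_model(n);W=np.array(m["world_to_cam"]);R=W[:3,:3];C=-R.T@W[:3,3]
    d=R.T@np.linalg.solve(np.array(m["K"]),[p[0],p[1],1.]);return C,d/np.linalg.norm(d)
def plane(n,p,z):
    C,d=ray(n,p);return C+d*(z-C[2])/d[2]
def tri(ps,pt):
    a,u=ray("side",ps);b,v=ray("top",pt)
    t=np.linalg.lstsq(np.c_[u,-v],b-a,rcond=None)[0]
    p,q=a+u*t[0],b+v*t[1];return (p+q)/2,np.linalg.norm(p-q)
def proj(n,X):
    m=camera_model(n);W=np.array(m["world_to_cam"]);c=W[:3,:3]@X+W[:3,3];q=np.array(m["K"])@c;return q[:2]/q[2]
E
python3 - <<'E'
from h import *
np.set_printoptions(precision=1,suppress=True)
P=lambda n,x:print(n,x)
for n in("side","top"): print(n,ray(n,(256,192)))
print("foot top-view z=4",[plane("top",p,5) for p in((181.7,209.3),(215.7,203),(173,164),(205,157.5))])
print("foot side z=5",[plane("side",p,5) for p in((240,250.5),(232,281),(176,274))])
P("tip L",tri((221,228.5),(179.7,190.8)));P("tip R",tri((224.8,213.2),(203.3,186.7)))
P("gate nose end",tri((205,226),(190.8,176.8)));P("gate hinge end",tri((214.5,232),(193.2,187)))
P("hinge blob",tri((220.5,233.5),(193.6,189)))
P("base L",tri((198.5,257),(181.5,180)));P("base R",tri((205.5,239.5),(203.8,175.7)))
# tag
P("orange top edge R corner",tri((257,142.5),(332,165.5)))
P("orange top edge L corner",tri((244.5,156),(297.5,165.5)))
P("green",tri((268.5,128.5),(376,165.5)))
P("rail L",tri((236.5,171.5),(289.8,160.5)))
P("rail post mid?",tri((236.5,171.5),(292,163.5)))
print("rack top z=0",[plane("top",p,0) for p in((289,183.3),(367.5,183.3))],[plane("side",p,0) for p in((272,169),(246,201))])
E
```

```text
side (array([218.5, 993.8, 685.2]), array([ 0.2, -0.8, -0.5]))
top (array([ 263.2,   64.6, 1276.6]), array([ 0.2, -0. , -1. ]))
foot top-view z=4 [array([475.3, 271.5,   5. ]), array([489.9, 167.1,   5. ]), array([619.9, 296.8,   5. ]), array([636.3, 196.4,   5. ])]
foot side z=5 [array([489.5, 161.5,   5. ]), array([471.2, 273.9,   5. ]), array([602. , 292.4,   5. ])]
tip L (array([504.8, 255.4, 131.3]), np.float64(3.377145320879576))
tip R (array([516.9, 190.7, 128. ]), np.float64(2.165395196621888))
gate nose end (array([551.7, 227.8, 108.4]), np.float64(2.083996116208525))
gate hinge end (array([527.5, 224.1,  93.9]), np.float64(7.379541480240775))
hinge blob (array([517.8, 222.3,  92. ]), np.float64(0.9710215136493248))
base L (array([556.9, 264.2,  45.3]), np.float64(1.5600846517071383))
base R (array([567. , 197. ,  45.6]), np.float64(1.390215994952801))
orange top edge R corner (array([ 550.6, -169.5,  152.5]), np.float64(6.001155795129989))
orange top edge L corner (array([557.5, -74.4, 149.3]), np.float64(2.9304598575987115))
green (array([ 546.7, -291.6,  151. ]), np.float64(3.206689603770394))
rail L (array([580.5, -59.3, 104.9]), np.float64(11.922719130796521))
rail post mid? (array([577.3, -64.7, 101.2]), np.float64(2.0102449382845378))
rack top z=0 [array([542.2, -62.1,   0. ]), array([ 530.7, -306.6,    0. ])] [array([ 530.1, -305.8,    0. ]), array([550.1, -77.4,   0. ])]
```

Candidates for the orange tag in the top view: rack tag (314,160), loose tags (230,235) and (341,214), and scissors (495,155). The rack one is the largest, eye down and leaning on the rail, as the crop confirmed, so I choose that one. First I raise the tool and turn it so the jaws open along world x.

Call:
{"api": "jog_arm", "payload": {
  "deltas": [
    [[0,0,-0.8,-0.18,85],[0,0,-0.8,-0.18,85],[0,0,-0.8,-0.18,85],[0,0,-0.8,-0.18,85],[0,0,-0.8,-0.18,85],[0,0,-0.8,-0.18,85],[0,0,-0.8,-0.18,85]]
  ]
}}

```text
clock: 0.98
ee_pos: [133.5, -504.2, 369.1]
eef_rot: [[1.0, -0.01, -0.004], [-0.01, -1.0, 0.015], [-0.004, -0.014, -1.0]]
ft_force: [0.1, 0.2, -0.3]
width: 84.7
```

Call:
{"api": "jog_arm", "payload": {
  "deltas": [
    [[0.8,-1,0,0,85],[0.8,-1,0,0,85],[0.8,-1,0,0,85],[0.8,-1,0,0,85],[0.8,-1,0,0,85],[0.8,-1,0,0,85],[0.8,-1,0,0,85],[0.8,-1,0,0,85],[0.8,-1,0,0,85],[0.8,-1,0,0,85],[0.8,-1,0,0,85],[0.8,-1,0,0,85],[0.8,-1,0,0,85],[0.8,-1,0,0,85],[0.8,-1,0,0,85],[0.8,-1,0,0,85],[0.8,-1,0,0,85],[0.8,-1,0,0,85],[0.8,-1,0,0,85],[0.8,-1,0,0,85]]
  ]
}}

```text
clock: 3.48
ee_pos: [547.2, 7.3, 367.5]
eef_rot: [[1.0, -0.014, -0.016], [-0.013, -1.0, 0.02], [-0.016, -0.02, -1.0]]
ft_force: [0.0, -0.0, 0.1]
width: 85.2
```

```bash
python3 - <<'E'
from h import *
s=get_state();print({k:np.round(v,3).tolist() for k,v in s.items() if k in("q","ee_pos","eef_rot","clock")})
E
```

```text
{'clock': 3.475, 'q': [0.002, 0.298, 0.267, 1.555, 0.02, 1.586], 'ee_pos': [547.199, 7.262, 367.476], 'eef_rot': [[1.0, -0.014, -0.016], [-0.013, -1.0, 0.02], [-0.016, -0.02, -1.0]]}
```

Call:
{"api": "jog_arm", "payload": {
  "deltas": [
    [[1,0,0,0,85],[1,0,0,0,85],[1,0,0,0,85],[1,0,0,0,85],[1,0,0,0,85],[1,0,0,0,85],[1,0,0,0,85],[1,0,0,0,85],[1,0,0,0,85],[1,0,0,0,85]]
  ]
}}

```text
clock: 4.72
ee_pos: [726.6, 6.7, 357.3]
eef_rot: [[0.997, -0.01, -0.082], [-0.008, -1.0, 0.021], [-0.082, -0.02, -0.996]]
ft_force: [0.5, 1.4, -0.3]
width: 85.2
```

```bash
python3 - <<'E'
from h import *
s=get_state();print({k:np.round(v,3).tolist() for k,v in s.items() if k in("q","ee_pos","eef_rot","clock")})
E
```

```text
{'clock': 4.725, 'q': [0.0, 0.901, 1.364, 2.116, 0.021, 1.579], 'ee_pos': [726.635, 6.688, 357.266], 'eef_rot': [[0.997, -0.01, -0.082], [-0.008, -1.0, 0.021], [-0.082, -0.02, -0.996]]}
```

Call:
{"api": "jog_arm", "payload": {
  "deltas": [
    [[1,0,-0.6,0,85],[1,0,-0.6,0,85],[1,0,-0.6,0,85],[1,0,-0.6,0,85]]
  ]
}}

```text
clock: 5.22
ee_pos: [722.7, 4.1, 376.4]
eef_rot: [[0.998, -0.01, -0.056], [-0.008, -1.0, 0.022], [-0.056, -0.022, -0.998]]
ft_force: [0.5, 0.2, 0.7]
width: 84.7
```

```bash
python3 - <<'E'
from h import *
s=get_state();print({k:np.round(v,3).tolist() for k,v in s.items() if k in("q","ee_pos","eef_rot","clock")})
E
```

```text
{'clock': 5.225, 'q': [-0.004, 0.875, 1.365, 2.117, 0.022, 1.575], 'ee_pos': [722.702, 4.105, 376.443], 'eef_rot': [[0.998, -0.01, -0.056], [-0.008, -1.0, 0.022], [-0.056, -0.022, -0.998]]}
```

Call:
{"api": "jog_arm", "payload": {
  "deltas": [
    [[0.3,0,-1,0,85],[0.3,0,-1,0,85],[0.3,0,-1,0,85],[0.3,0,-1,0,85],[0.3,0,-1,0,85]]
  ]
}}

```text
clock: 5.85
ee_pos: [704.2, 1.6, 445.1]
eef_rot: [[0.999, -0.01, 0.041], [-0.011, -1.0, 0.022], [0.04, -0.023, -0.999]]
ft_force: [0.3, 0.5, 0.4]
width: 84.7
```

```bash
python3 - <<'E'
from h import *
s=get_state();print({k:np.round(v,3).tolist() for k,v in s.items() if k in("q","ee_pos","eef_rot","clock")})
E
```

```text
{'clock': 5.85, 'q': [-0.008, 0.778, 1.364, 2.116, 0.023, 1.573], 'ee_pos': [704.161, 1.62, 445.124], 'eef_rot': [[0.999, -0.01, 0.041], [-0.011, -1.0, 0.022], [0.04, -0.023, -0.999]]}
```

Call:
{"api": "jog_arm", "payload": {
  "deltas": [
    [[0.2,0,-1,0,85],[0.2,0,-1,0,85],[0.2,0,-1,0,85],[0.2,0,-1,0,85],[0.2,0,-1,0,85],[0.2,0,-1,0,85],[0.2,0,-1,0,85],[0.2,0,-1,0,85],[0.2,0,-1,0,85],[0.2,0,-1,0,85],[0.2,0,-1,0,85]]
  ]
}}

```text
clock: 7.22
ee_pos: [640.0, -2.9, 589.4]
eef_rot: [[0.968, -0.009, 0.252], [-0.015, -1.0, 0.021], [0.252, -0.024, -0.968]]
ft_force: [-0.7, 0.2, 0.1]
width: 84.8
```

```bash
python3 - <<'E'
from h import *
s=get_state();print({k:np.round(v,3).tolist() for k,v in s.items() if k in("q","ee_pos","eef_rot","clock")})
E
```

```text
{'clock': 7.225, 'q': [-0.017, 0.564, 1.364, 2.116, 0.026, 1.569], 'ee_pos': [639.956, -2.867, 589.439], 'eef_rot': [[0.968, -0.009, 0.252], [-0.015, -1.0, 0.021], [0.252, -0.024, -0.968]]}
```

Call:
{"api": "jog_arm", "payload": {
  "deltas": [
    [[0.15,0,-1,0,85],[0.15,0,-1,0,85],[0.15,0,-1,0,85],[0.15,0,-1,0,85],[0.15,0,-1,0,85],[0.15,0,-1,0,85],[0.15,0,-1,0,85],[0.15,0,-1,0,85],[0.15,0,-1,0,85],[0.15,0,-1,0,85],[0.15,0,-1,0,85],[0.15,0,-1,0,85]]
  ]
}}

```text
clock: 8.72
ee_pos: [534.8, -6.1, 729.5]
eef_rot: [[0.881, -0.009, 0.472], [-0.02, -1.0, 0.017], [0.472, -0.024, -0.881]]
ft_force: [-1.1, -1.0, 0.3]
width: 85.2
```

```bash
python3 - <<'E'
from h import *
s=get_state();print({k:np.round(v,3).tolist() for k,v in s.items() if k in("q","ee_pos","eef_rot","clock")})
E
```

```text
{'clock': 8.725, 'q': [-0.03, 0.327, 1.364, 2.116, 0.031, 1.564], 'ee_pos': [534.771, -6.106, 729.513], 'eef_rot': [[0.881, -0.009, 0.472], [-0.02, -1.0, 0.017], [0.472, -0.024, -0.881]]}
```

Call:
{"api": "jog_arm", "payload": {
  "deltas": [
    [[0.15,0,-1,0.022,85],[0,0,0,0,85]]
  ]
}}

```text
clock: 8.98
ee_pos: [523.0, -6.2, 741.5]
eef_rot: [[0.87, -0.03, 0.492], [-0.044, -0.999, 0.016], [0.491, -0.036, -0.87]]
ft_force: [0.7, 0.1, -0.7]
width: 85.1
```

```bash
cat >> h.py <<'E'
def axes(psi,tilt=30):
    t=np.radians(tilt);p=np.radians(psi);c,s=np.cos(p),np.sin(p)
    return np.array([[np.cos(t)*c,np.cos(t)*s,np.sin(t)],[-s,c,0],[-np.sin(t)*c,-np.sin(t)*s,np.cos(t)]])  # rows x,y,z
E
cat > ov.py <<'E'
from h import *
import cv2
def tag(low,A):
    # 3d polylines
    L=[]
    for x in(-5,5):
        L.append([(x,-50,66),(x,50,66),(x,50,138),(x,-50,138),(x,-50,66)])
    L.append([(0,-20,66),(0,-20,5),(0,20,5),(0,20,66)])
    return [np.array(l)@A+low for l in L]
def hook(M,A):
    L=[[(-22,0,0),(21,0,0)],[(-9,34,-30),(-9,34,47)],[(-9,-34,-30),(-9,-34,47)],[(17,0,4),(25,0,4)],[(-2,0,-54),(2,0,-54)]]
    return [np.array(l)@A+M for l in L]
def draw(im,n,Ls,x,y,w,h,f,name,col=(255,255,0)):
    o=cv2.resize(im[y:y+h,x:x+w,::-1],None,fx=f,fy=f,interpolation=cv2.INTER_CUBIC)
    for L in Ls:
        p=np.array([(proj(n,X)-[x,y]+.5)*f for X in L]).astype(int)
        cv2.polylines(o,[p],False,col,1)
    cv2.imwrite(name,o)
E
python3 - <<'E'
from ov import *
s=get_state();print({k:np.round(v,3).tolist() for k,v in s.items() if k in("q","ee_pos","eef_rot","clock")})
t=cv2.imread("pics/top0.png")[:,:,::-1];sd=cv2.imread("pics/side0.png")[:,:,::-1]
A=axes(-2.75);low=np.array([554,-122,151])-138*A[2];print(low)
g=low-119*A[1]
Ls=tag(low,A)+tag(g,A)
draw(t,"top",Ls,284,142,98,46,8,"pics/ov_t.png");draw(sd,"side",Ls,205,122,75,80,7,"pics/ov_s.png")
H=axes(9);M=np.array([541,227,97.])
draw(t,"top",hook(M,H),168,152,54,62,9,"pics/ov_th.png",(255,0,0));draw(sd,"side",hook(M,H),172,205,75,80,7,"pics/ov_sh.png",(255,0,0))
E
```

```text
{'clock': 8.975, 'q': [-0.032, 0.305, 1.365, 2.117, 0.032, 1.587], 'ee_pos': [523.023, -6.247, 741.498], 'eef_rot': [[0.87, -0.03, 0.492], [-0.044, -0.999, 0.016], [0.491, -0.036, -0.87]]}
[ 622.92053867 -125.31049087   31.48849428]
```

View pics/ov_t.png

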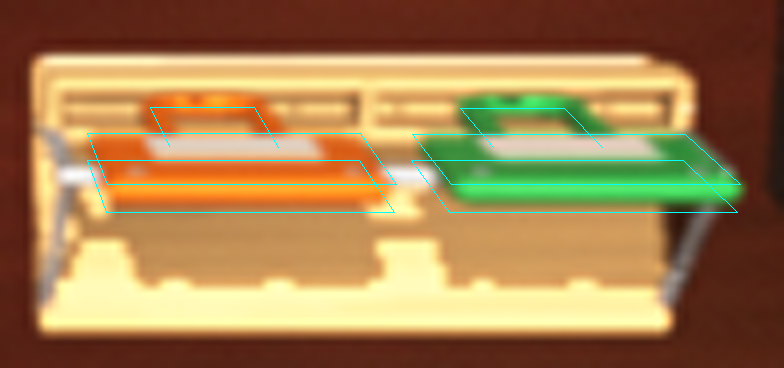

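View pics/ov_s.png

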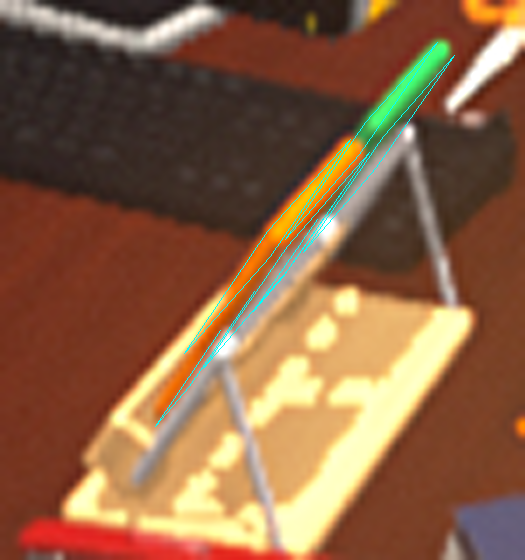

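View pics/ov_th.png

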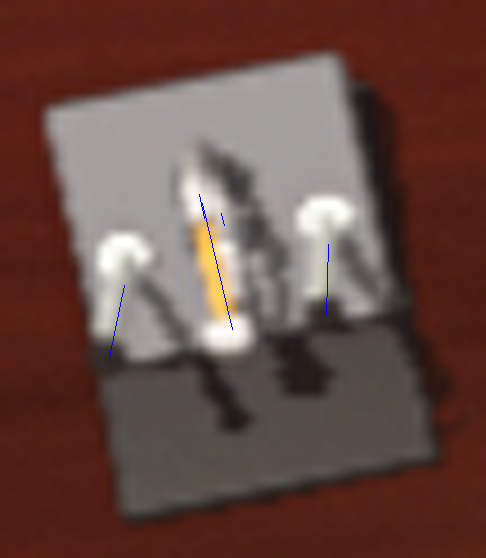

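View pics/ov_sh.png

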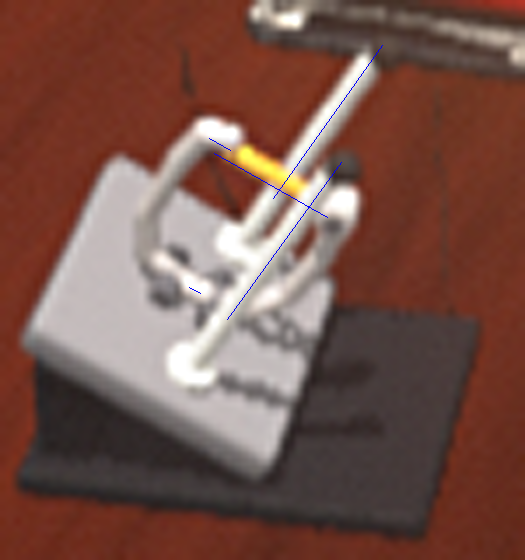

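Call:
{"api": "jog_arm", "payload": {
  "deltas": [
    [[-0.5,0.27,0.95,0,85],[-0.5,0.27,0.95,0,85],[-0.5,0.27,0.95,0,85],[-0.5,0.27,0.95,0,85],[-0.5,0.27,0.95,0,85],[-0.5,0.27,0.95,0,85],[-0.5,0.27,0.95,0,85],[-0.5,0.27,0.95,0,85],[-0.5,0.27,0.95,0,85],[-0.5,0.27,0.95,0,85],[-0.5,0.27,0.95,0,85],[-0.5,0.27,0.95,0,85],[-0.5,0.27,0.95,0,85],[-0.5,0.27,0.95,0,85],[-0.5,0.27,0.95,0,85],[-0.5,0.27,0.95,0,85]]
  ]
}}

```text
clock: 10.98
ee_pos: [537.4, -99.0, 296.4]
eef_rot: [[0.875, -0.03, 0.483], [-0.045, -0.999, 0.019], [0.482, -0.039, -0.875]]
ft_force: [0.5, 0.6, 1.1]
width: 84.7
```

```bash
cat > go.py <<'E'
import sys
from h import *
s=get_state();p=np.array(s["ee_pos"]);R=np.array(s["eef_rot"])
print("clock",s["clock"],"pos",p.round(1),"q",np.round(s["q"],2));print(R.round(3).tolist())
print("tilt",np.degrees(np.arcsin(R[0,2])).round(2),"F",np.round(s["ft_force"],1),"w",round(s["width"],1))
if len(sys.argv)>3:
    d=np.array([float(a) for a in sys.argv[1:4]])-p;print("world",d.round(1),"units",(R.T@d/25).round(2))
E
python3 go.py 531.5 -120 196
```

```text
clock 10.975 pos [537.4 -99.  296.4] q [-0.27 -0.07 -0.48  0.67  0.15  1.38]
[[0.875, -0.03, 0.483], [-0.045, -0.999, 0.019], [0.482, -0.039, -0.875]]
tilt 28.91 F [0.5 0.6 1.1] w 84.7
world [  -5.9  -21.  -100.4] units [-2.11  1.    3.38]
```

Call:
{"api": "jog_arm", "payload": {
  "deltas": [
    [[-0.53,0.25,0.85,0,85],[-0.53,0.25,0.85,0,85],[-0.53,0.25,0.85,0,85],[-0.53,0.25,0.85,0,85],[0,0,0,0,85]]
  ]
}}

```text
clock: 11.6
ee_pos: [526.3, -119.4, 184.4]
eef_rot: [[0.881, -0.032, 0.472], [-0.048, -0.999, 0.023], [0.471, -0.042, -0.881]]
ft_force: [-0.4, -0.9, 0.4]
width: 85.2
```

```bash
python3 go.py 531.5 -120 196; python3 - <<'E'
from ov import *
t=read_camera("top");s=read_camera("side")
A=axes(-2.75);T=np.array([556.5,-121,153]);Ls=tag(T-138*A[2],A)
st=get_state();p=np.array(st["ee_pos"]);R=np.array(st["eef_rot"])
Ls+=[np.array([p-R[:,2]*60,p,p+R[:,2]*40])]
draw(t,"top",Ls,250,110,140,90,5,"pics/a_t.png");draw(s,"side",Ls,190,60,110,130,5,"pics/a_s.png")
E
```

```text
clock 11.6 pos [ 526.3 -119.4  184.4] q [-0.33  0.02 -0.7   0.38  0.17  1.33]
[[0.881, -0.032, 0.472], [-0.048, -0.999, 0.023], [0.471, -0.042, -0.881]]
tilt 28.17 F [-0.4 -0.9  0.4] w 85.2
world [ 5.2 -0.6 11.6] units [ 0.41 -0.   -0.31]
```

View pics/a_t.png

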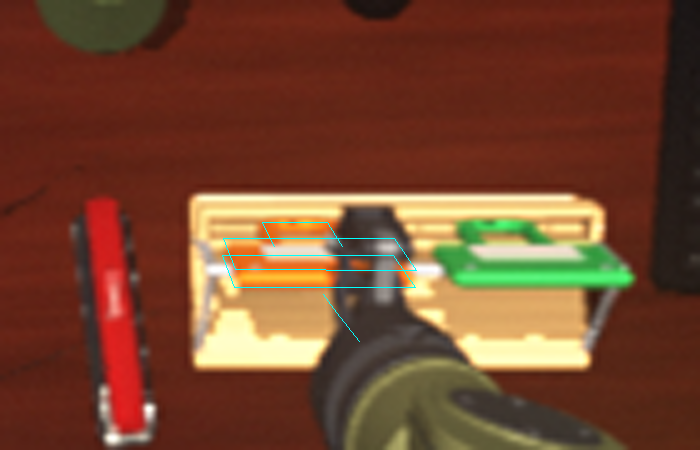

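View pics/a_s.png

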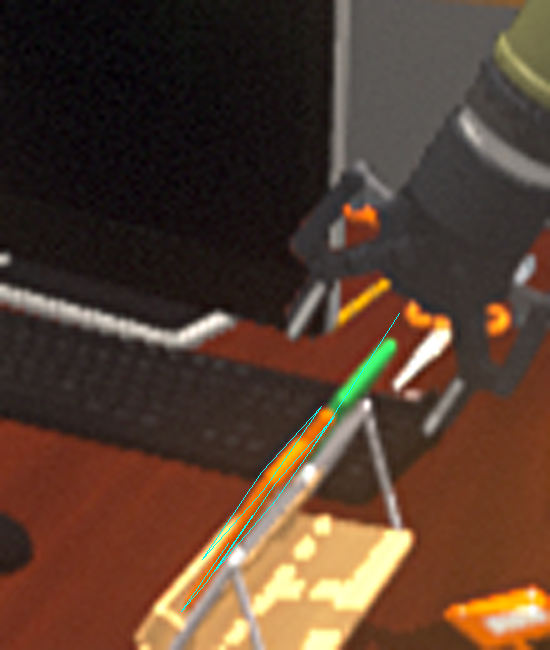

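```bash
python3 - <<'E'
from h import *
st=get_state();p=np.array(st["ee_pos"]);R=np.array(st["eef_rot"])
for k in(-1,1):
  X=p-13*R[:,2]+k*48*R[:,0]; print(k,X.round(0),"side crop",(proj("side",X)-[190,60])*5,"top crop",(proj("top",X)-[250,110])*5)
  X=X-60*R[:,2]; print("knuckle top crop",(proj("top",X)-[250,110])*5)
E
```

```text
-1 [ 480. -118.  176.] side crop [424.19385861 424.75333363] top crop [334.5224881  402.74733951]
knuckle top crop [356.99992055 436.96473596]
1 [ 565. -122.  222.] side crop [285.81589145 326.56809159] top crop [343.57382578 226.65610389]
knuckle top crop [367.14811334 252.0565248 ]
```

```bash
python3 - <<'E'
from ov import *
A=axes(-2.75);T=np.array([556.5,-121,153])
f=lambda X:(proj("side",X)-[190,60]+.5)*5
print(f(T),f(T+50*A[2])-f(T),f(T+10*A[0])-f(T))
o=cv2.imread("pics/a_s.png")[250:600,170:500];cv2.imwrite("pics/a_s2.png",cv2.resize(o,None,fx=1.7,fy=1.7))
E
```

```text
[299.03187866 443.47704571] [ 42.88523921 -62.69048048] [-13.84801357 -10.28912321]
```

View pics/a_s2.png

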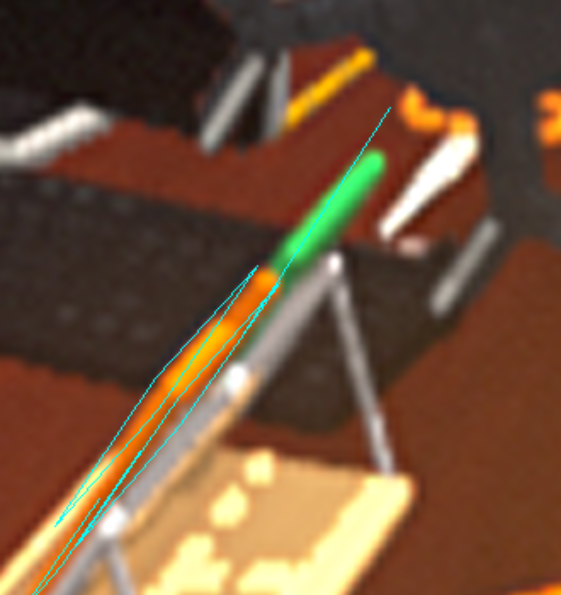

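Call:
{"api": "jog_arm", "payload": {
  "deltas": [
    [[0.45,0.1,0.2,0,85],[0,0,0.7,0,85],[0,0,0.8,0,85],[0,0,0.8,0,85],[0,0,0.7,0,85],[0,0,0,0,85]]
  ]
}}

```text
clock: 12.45
ee_pos: [592.2, -123.7, 133.3]
eef_rot: [[0.868, -0.028, 0.496], [-0.042, -0.999, 0.017], [0.495, -0.035, -0.868]]
ft_force: [-0.8, -0.1, 0.7]
width: 84.8
```

```bash
python3 go.py 576.5 -122 118.4; python3 - <<'E'
from ov import *
s=read_camera("side")
draw(s,"side",[],205,90,75,80,8,"pics/b_s.png")
E
```

```text
clock 12.45 pos [ 592.2 -123.7  133.3] q [-0.29  0.18 -0.7   0.19  0.16  1.36]
[[0.868, -0.028, 0.496], [-0.042, -0.999, 0.017], [0.495, -0.035, -0.868]]
tilt 29.75 F [-0.8 -0.1  0.7] w 84.8
world [-15.7   1.7 -14.9] units [-0.84 -0.03  0.21]
```

View pics/b_s.png

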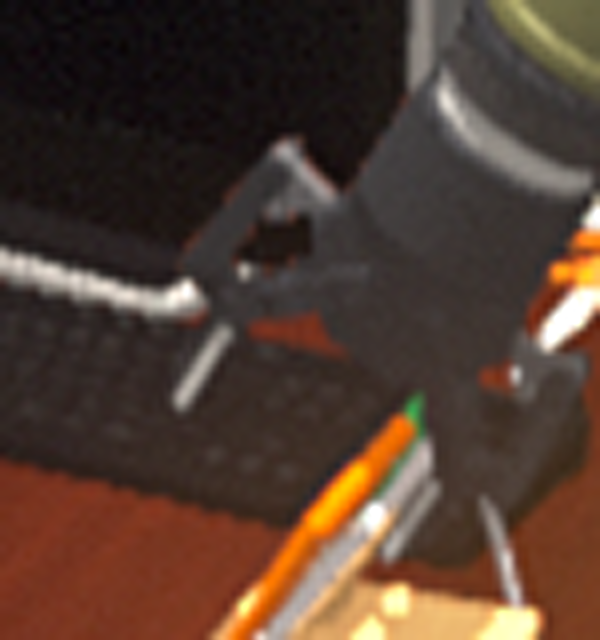

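Call:
{"api": "jog_arm", "payload": {
  "deltas": [
    [[-0.4,0,0.1,0,85],[-0.4,0,0.1,0,85],[0,0,0,0,85]]
  ]
}}

```text
clock: 12.88
ee_pos: [577.3, -123.2, 121.3]
eef_rot: [[0.866, -0.028, 0.5], [-0.041, -0.999, 0.016], [0.499, -0.034, -0.866]]
ft_force: [-0.3, -0.0, 0.6]
width: 85.0
```

```bash
python3 go.py 576.5 -122 118.4; python3 - <<'E'
from ov import *
s=read_camera("side")
draw(s,"side",[],205,90,75,80,8,"pics/b_s2.png")
E
```

```text
clock 12.875 pos [ 577.3 -123.2  121.3] q [-0.3   0.17 -0.75  0.14  0.16  1.35]
[[0.866, -0.028, 0.5], [-0.041, -0.999, 0.016], [0.499, -0.034, -0.866]]
tilt 29.99 F [-0.3 -0.   0.6] w 85.0
world [-0.8  1.2 -2.9] units [-0.09 -0.04  0.09]
```

View pics/b_s2.png

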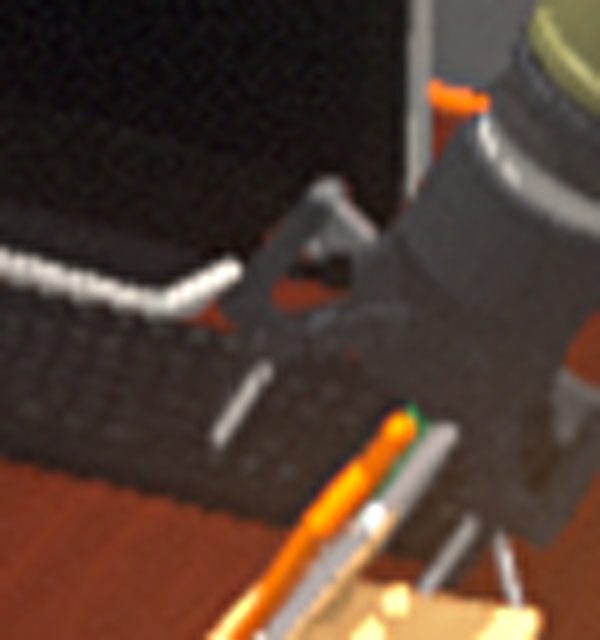

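Call:
{"api": "jog_arm", "payload": {
  "deltas": [
    [[-0.09,0,0.05,0,85],[0,0,0,0,40],[0,0,0,0,25],[0,0,0,0,15],[0,0,0,0,0],[0,0,0,0,0],[0,0,0,0,0]]
  ]
}}

```text
clock: 13.8
ee_pos: [577.1, -123.6, 120.5]
eef_rot: [[0.864, -0.028, 0.502], [-0.041, -0.999, 0.015], [0.501, -0.033, -0.865]]
ft_force: [-0.7, 0.6, 0.1]
width: 9.1
```

```bash
python3 go.py 576.5 -122 118.4; python3 - <<'E'
from ov import *
s=read_camera("side")
draw(s,"side",[],205,90,75,80,8,"pics/b_s3.png")
E
```

```text
clock 13.8 pos [ 577.1 -123.6  120.5] q [-0.3   0.17 -0.76  0.14  0.16  1.35]
[[0.864, -0.028, 0.502], [-0.041, -0.999, 0.015], [0.501, -0.033, -0.865]]
tilt 30.14 F [-0.7  0.6  0.1] w 9.1
world [-0.6  1.6 -2.1] units [-0.07 -0.06  0.06]
```

View pics/b_s3.png

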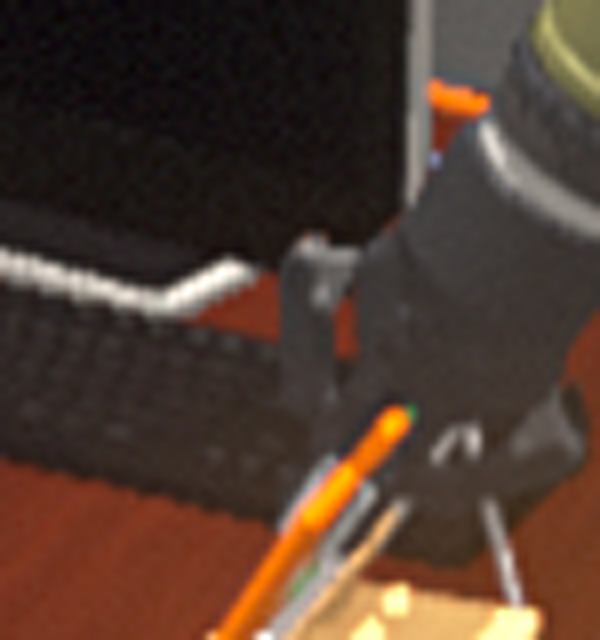

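Call:
{"api": "jog_arm", "payload": {
  "deltas": [
    [[0,0,-0.4,0,0],[0,0,-0.8,0,0],[0,0,-0.9,0,0],[0,0,-0.9,0,0],[0,0,-0.9,0,0]]
  ]
}}

```text
clock: 14.48
ee_pos: [525.1, -124.4, 206.3]
eef_rot: [[0.866, -0.028, 0.499], [-0.041, -0.999, 0.016], [0.498, -0.035, -0.867]]
ft_force: [0.4, -0.7, -1.3]
width: 9.0
```

```bash
python3 go.py 537 -122 190; python3 - <<'E'
from ov import *
s=read_camera("side")
draw(s,"side",[],195,60,85,130,5,"pics/c_s.png")
E
```

```text
clock 14.475 pos [ 525.1 -124.4  206.3] q [-0.34 -0.01 -0.69  0.4   0.18  1.31]
[[0.866, -0.028, 0.499], [-0.041, -0.999, 0.016], [0.498, -0.035, -0.867]]
tilt 29.91 F [ 0.4 -0.7 -1.3] w 9.0
world [ 11.9   2.4 -16.3] units [ 0.09 -0.09  0.81]
```

View pics/c_s.png

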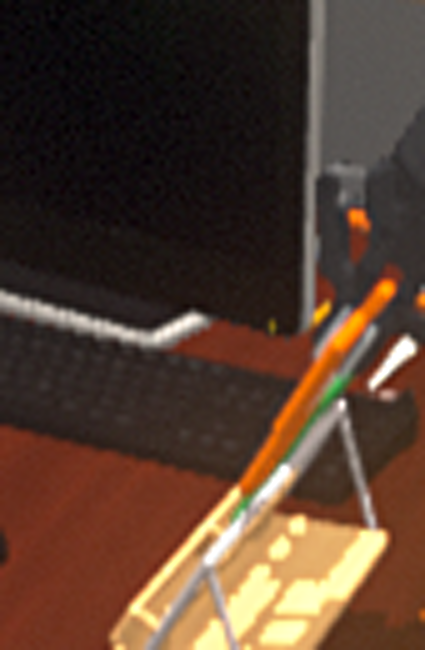

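Call:
{"api": "jog_arm", "payload": {
  "deltas": [
    [[0.2,-0.2,-0.8,0,0],[0.2,-0.5,-0.8,0,0],[0,-0.9,-0.6,0,0],[-0.1,-0.95,-0.4,0,0],[-0.1,-0.95,-0.3,0,0],[-0.1,-0.95,0,0,0],[-0.1,-0.95,0,0,0],[-0.1,-0.95,0,0,0],[-0.1,-0.95,0,0,0],[-0.1,-0.95,0,0,0],[-0.1,-0.95,0,0,0],[-0.1,-0.95,0,0,0],[-0.1,-0.95,0,0,0],[-0.1,-0.95,0,0,0],[-0.1,-0.8,0,0,0],[0,0,0,-0.09,0],[0,0,0,-0.09,0],[0,0,0,0,0]]
  ]
}}

```text
clock: 16.77
ee_pos: [477.3, 208.0, 274.2]
eef_rot: [[0.853, 0.133, 0.504], [0.143, -0.99, 0.019], [0.502, 0.056, -0.863]]
ft_force: [0.7, -0.0, -1.5]
width: 9.2
```

```bash
cat > bar.py <<'E'
from h import *
R0=np.array([[0.864,-0.028,0.502],[-0.041,-0.999,0.015],[0.501,-0.033,-0.865]]);p0=np.array([577.1,-123.6,120.5])
A0=axes(-2.75);T0=np.array([556.5,-121,153])
B=R0.T@(T0-133*A0[2]-p0)   # bar in tool
B[0]=0
At=A0@R0   # rows: tag axes in tool frame
H=axes(9);M=np.array([539,228,100.5])
def report():
    s=get_state();p=np.array(s["ee_pos"]);R=np.array(s["eef_rot"])
    b=p+R@B;print("clock",s["clock"],"bar world",b.round(1),"in mouth",(H@(b-M)).round(1),"w",round(s["width"],1),"F",np.round(s["ft_force"],1))
    print("tagaxes in hook\n",(H@(At@R.T).T).round(3))
    return s,p,R,b
def step(x,y,z):
    s,p,R,b=report();d=M+np.array([x,y,z])@H-b;print("units",(R.T@d/25).round(2))
E
python3 go.py; python3 -c "
from bar import *
print(B.round(1));step(7,0,40)
from ov import *
s,p,R,b=report();A=At@R.T;low=b-5*A[2]
t=read_camera('top');sd=read_camera('side')
Ls=tag(low,A)
draw(t,'top',Ls+hook(M,H),150,120,90,95,7,'pics/d_t.png');draw(sd,'side',Ls+hook(M,H),165,150,100,100,6,'pics/d_s.png')
"
```

```text
clock 16.775 pos [477.3 208.  274.2] q [ 0.57 -0.09 -0.57  0.62 -0.26  1.93]
[[0.853, 0.133, 0.504], [0.143, -0.99, 0.019], [0.502, 0.056, -0.863]]
tilt 30.3 F [ 0.7 -0.  -1.5] w 9.2
[ 0.   2.  94.5]
clock 16.775 bar world [525.3 207.8 192.7] in mouth [ 31.6 -17.9  88.2] w 9.2 F [ 0.7 -0.  -1.5]
tagaxes in hook
 [[ 1.    -0.007 -0.001]
 [ 0.007  0.995  0.099]
 [ 0.001 -0.099  0.995]]
units [-0.98 -0.84  1.88]
clock 16.775 bar world [525.3 207.8 192.7] in mouth [ 31.6 -17.9  88.2] w 9.2 F [ 0.7 -0.  -1.5]
tagaxes in hook
 [[ 1.    -0.007 -0.001]
 [ 0.007  0.995  0.099]
 [ 0.001 -0.099  0.995]]
```

View pics/d_t.png

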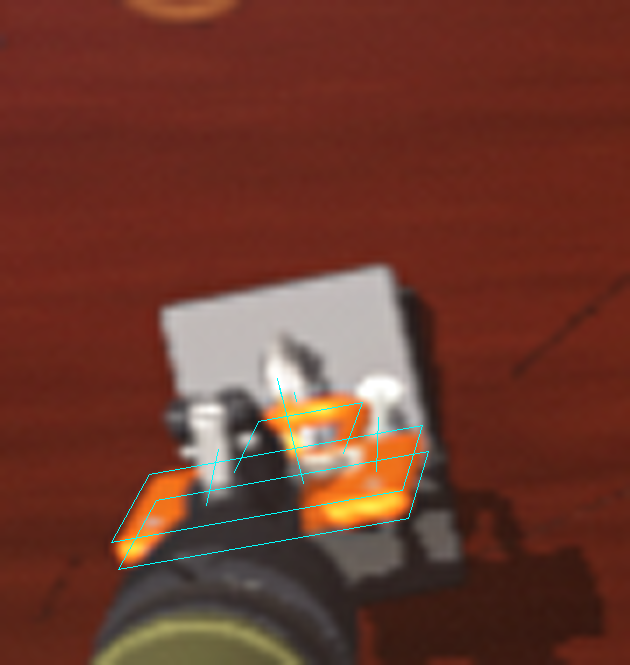

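View pics/d_s.png

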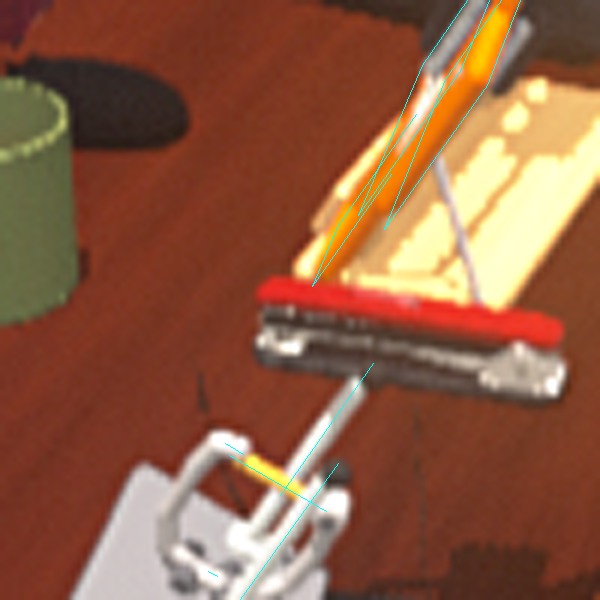

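Call:
{"api": "jog_arm", "payload": {
  "deltas": [
    [[-0.35,-0.3,0.4,0,0],[-0.35,-0.3,0.6,0,0],[-0.3,-0.25,0.6,0,0],[0,0,0,0,0]]
  ]
}}

```text
clock: 17.38
ee_pos: [471.8, 226.5, 222.1]
eef_rot: [[0.855, 0.129, 0.503], [0.139, -0.99, 0.018], [0.5, 0.054, -0.864]]
ft_force: [0.5, -0.2, -0.6]
width: 9.5
```

```bash
cat > look.py <<'E'
import sys
from bar import *
from ov import *
x,y,z=map(float,sys.argv[2:5]);step(x,y,z)
s=get_state();p=np.array(s["ee_pos"]);R=np.array(s["eef_rot"]);b=p+R@B;A=At@R.T;low=b-5*A[2]
t=read_camera('top');sd=read_camera('side')
n=sys.argv[1]
cv2.imwrite(f'pics/{n}_raw_t.png',t[:,:,::-1]);cv2.imwrite(f'pics/{n}_raw_s.png',sd[:,:,::-1])
Ls=tag(low,A) if len(sys.argv)>5 else []
if len(sys.argv)>5: Ls+=hook(M,H)
draw(t,'top',Ls,165,145,60,60,10,f'pics/{n}_t.png');draw(sd,'side',Ls,175,165,75,75,8,f'pics/{n}_s.png')
E
python3 look.py e 7 0 40 1
```

```text
clock 17.375 bar world [519.6 226.2 140.5] in mouth [ 3.2  1.3 44.4] w 9.5 F [ 0.5 -0.2 -0.6]
tagaxes in hook
 [[ 1.    -0.003  0.001]
 [ 0.003  0.995  0.099]
 [-0.001 -0.099  0.995]]
units [0.15 0.04 0.18]
```

View pics/e_t.png

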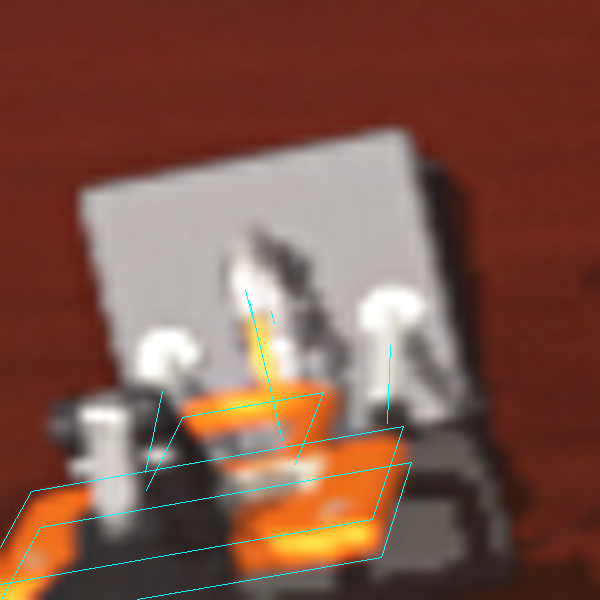

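View pics/e_s.png

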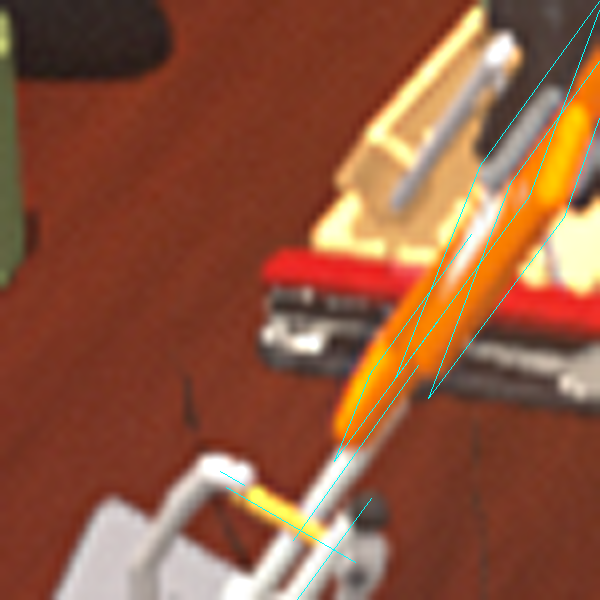

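```bash
cat > mk.py <<'E'
import sys
from bar import *
import cv2
n=sys.argv[1];s=get_state();p=np.array(s["ee_pos"]);R=np.array(s["eef_rot"]);b=p+R@B;A=At@R.T
im=cv2.imread(f'pics/{n}_raw_s.png');f=12;x0,y0=195,190
o=cv2.resize(im[y0:y0+50,x0:x0+50],None,fx=f,fy=f,interpolation=cv2.INTER_CUBIC)
def q(X): return tuple(int(v) for v in (proj("side",X)-[x0,y0]+.5)*f)
for v in([-20,0,0],[0,0,0],[20,0,0]):
  X=b+np.array([0,v[0],0])@A; cv2.circle(o,q(X),3,(255,255,0),-1)
for k in range(-20,60,10): cv2.circle(o,q(M+np.array([7,0,k])@H),2,(0,255,0),-1); 
for k in(-22,0,21): cv2.circle(o,q(M+np.array([k,0,0])@H),3,(255,0,255),-1)
cv2.imwrite(f'pics/{n}_mk.png',o)
E
python3 mk.py e
```

```text
(no output)
```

View pics/e_mk.png

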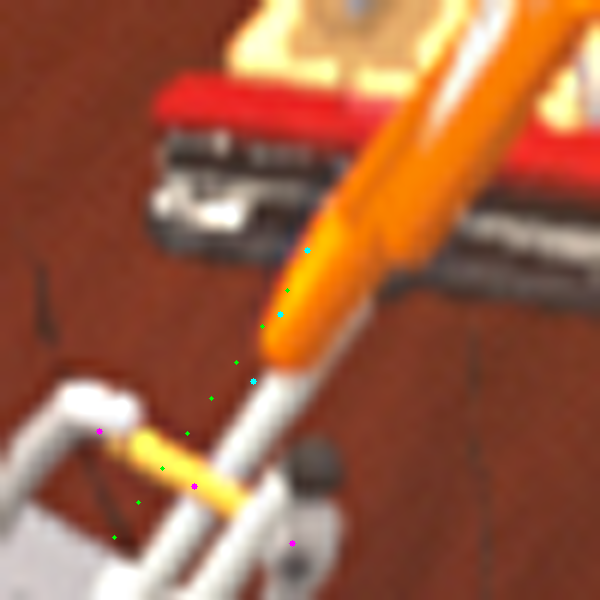

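```bash
sed -i 's/^B\[0\]=0/B=np.array([-0.4,4.0,90.0])/; s/M=np.array(\[539,228,100.5\])/M=np.array([538,227.8,102.2])/' bar.py; python3 -c "
from bar import *
step(7,0,20)"
```

```text
clock 17.475 bar world [518.8 224.6 146.6] in mouth [ 5.3 -0.1 48.2] w 9.5 F [-0.8 -0.9 -0.2]
tagaxes in hook
 [[ 1.    -0.002 -0.002]
 [ 0.002  0.995  0.098]
 [ 0.002 -0.099  0.995]]
units [ 0.06 -0.07  1.13]
```

Call:
{"api": "jog_arm", "payload": {
  "deltas": [
    [[0.03,-0.04,0.45,0,0],[0.03,-0.03,0.5,0,0],[0,0,0,0,0],[0,0,0,0,0]]
  ]
}}

```text
clock: 17.98
ee_pos: [488.4, 229.7, 204.7]
eef_rot: [[0.852, 0.127, 0.508], [0.136, -0.991, 0.021], [0.506, 0.051, -0.861]]
ft_force: [0.5, 0.5, -0.1]
width: 9.1
```

```bash
python3 look.py f 7 0 0 ; python3 mk.py f
```

```text
clock 17.975 bar world [534.2 227.5 127.2] in mouth [ 9.3  0.3 23.5] w 9.1 F [ 0.5  0.5 -0.1]
tagaxes in hook
 [[ 1.     0.    -0.005]
 [-0.     0.995  0.097]
 [ 0.005 -0.098  0.995]]
units [-0.1  -0.04  0.94]
```

View pics/f_t.png

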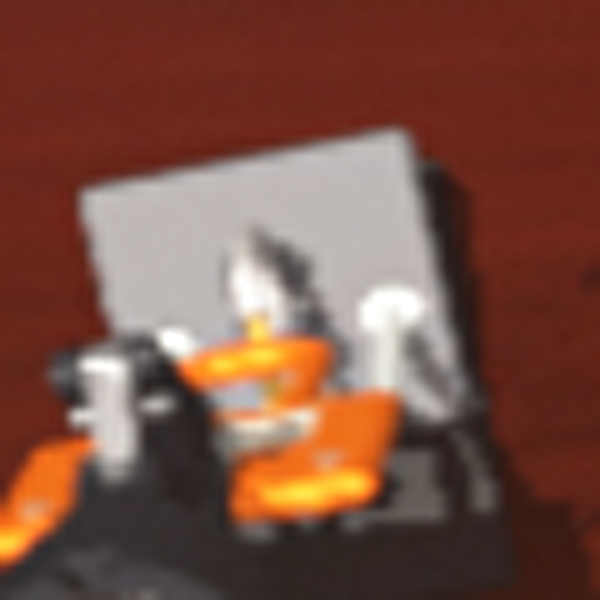

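View pics/f_mk.png

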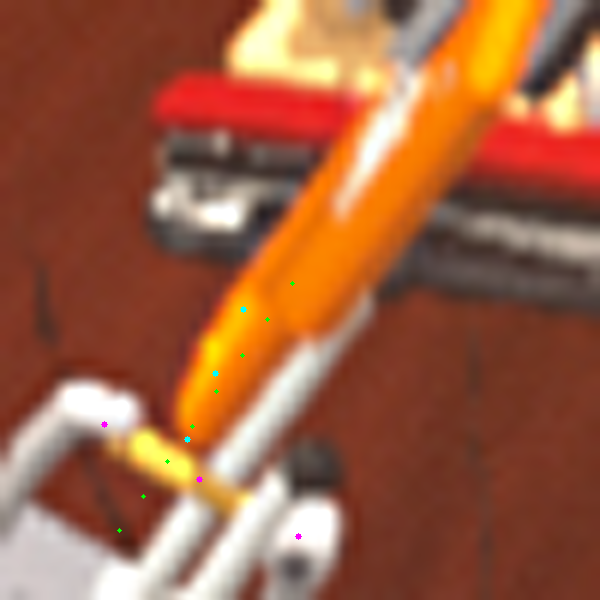

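Call:
{"api": "jog_arm", "payload": {
  "deltas": [
    [[-0.12,-0.02,0.3,0,0],[-0.05,0,0.3,0,0],[-0.03,0,0.3,0,0],[0,0,0,0,0]]
  ]
}}

```text
clock: 18.58
ee_pos: [496.5, 230.8, 182.7]
eef_rot: [[0.851, 0.128, 0.51], [0.135, -0.991, 0.023], [0.508, 0.05, -0.86]]
ft_force: [-1.3, -0.9, 0.9]
width: 9.2
```

```bash
python3 look.py g 7 0 -20 ; python3 mk.py g
```

```text
clock 18.575 bar world [542.5 228.9 105.3] in mouth [5.6 0.3 0.3] w 9.2 F [-1.3 -0.9  0.9]
tagaxes in hook
 [[ 1.     0.001 -0.008]
 [-0.     0.995  0.096]
 [ 0.008 -0.096  0.996]]
units [ 0.05 -0.03  0.81]
```

View pics/g_t.png

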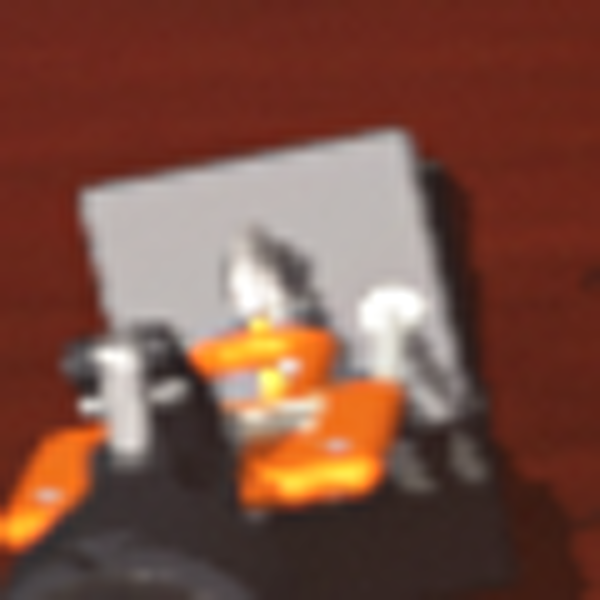

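View pics/g_mk.png

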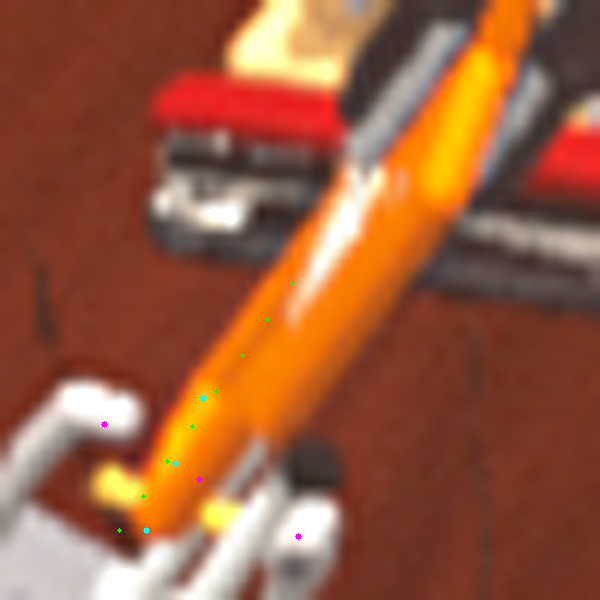

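Call:
{"api": "jog_arm", "payload": {
  "deltas": [
    [[0.02,-0.01,0.35,0,0],[0,-0.01,0.35,0,0],[0,0,0,0,0]]
  ]
}}

```text
clock: 19.05
ee_pos: [507.4, 232.3, 168.5]
eef_rot: [[0.849, 0.128, 0.512], [0.135, -0.991, 0.023], [0.511, 0.049, -0.858]]
ft_force: [0.8, -0.8, 2.5]
width: 9.1
```

```bash
python3 look.py h 7 0 -42 ; python3 mk.py h
```

```text
clock 19.05 bar world [553.7 230.4  91.3] in mouth [  8.3   0.1 -17.4] w 9.1 F [ 0.8 -0.8  2.5]
tagaxes in hook
 [[ 1.     0.001 -0.011]
 [-0.001  0.995  0.095]
 [ 0.011 -0.096  0.996]]
units [-0.06 -0.05  0.98]
```

View pics/h_mk.png

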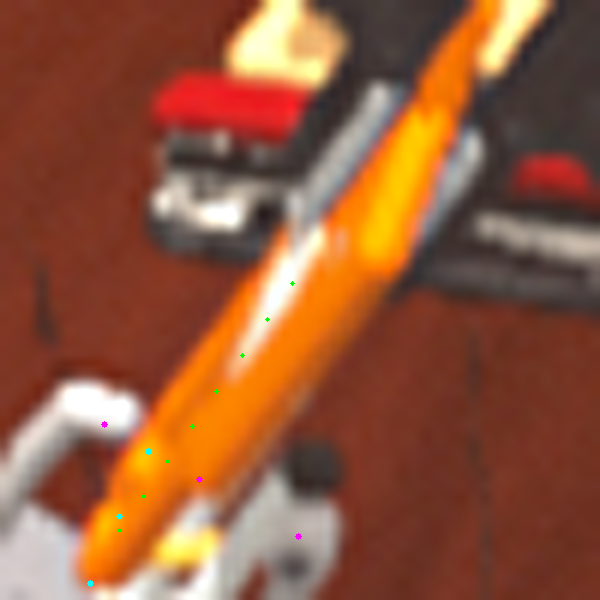

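Call:
{"api": "jog_arm", "payload": {
  "deltas": [
    [[-0.06,-0.02,0.35,0,0],[-0.05,-0.02,0.35,0,0],[-0.03,0,0.25,0,0],[0,0,0,0,0]]
  ]
}}

```text
clock: 19.65
ee_pos: [515.5, 232.7, 143.7]
eef_rot: [[0.851, 0.128, 0.51], [0.136, -0.99, 0.022], [0.508, 0.05, -0.86]]
ft_force: [-0.5, 0.0, -0.4]
width: 8.9
```

```bash
python3 look.py i 7 0 -45; python3 mk.py i
```

```text
clock 19.65 bar world [561.6 230.7  66.3] in mouth [  2.6  -0.8 -43. ] w 8.9 F [-0.5  0.  -0.4]
tagaxes in hook
 [[ 1.     0.    -0.007]
 [ 0.     0.995  0.096]
 [ 0.008 -0.097  0.996]]
units [ 0.18 -0.04  0.08]
```

View pics/i_s.png

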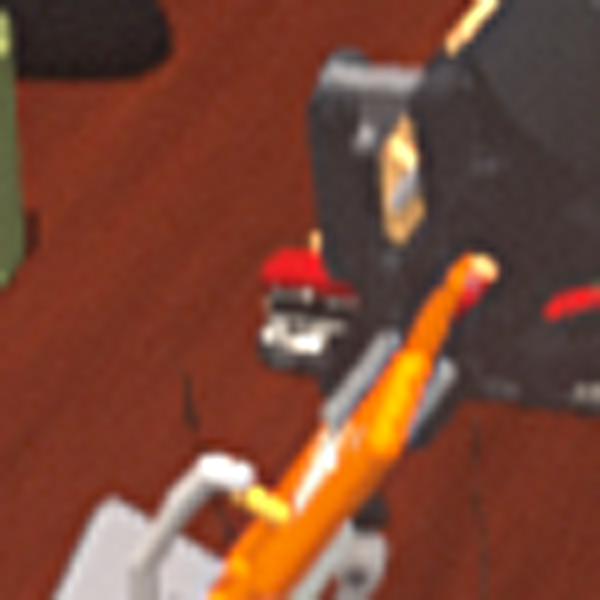

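View pics/i_t.png

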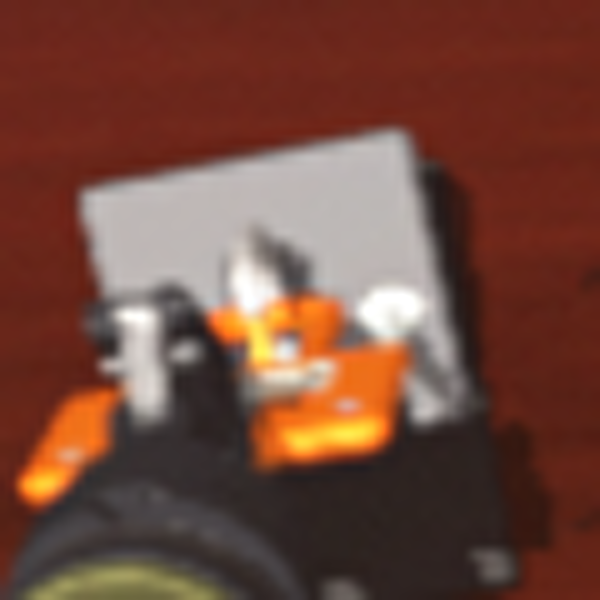

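Call:
{"api": "jog_arm", "payload": {
  "deltas": [
    [[0.05,0,0.08,0,9],[0,0,0,0,12],[0,0,0,0,16],[0,0,0,0,22],[0,0,0,0,30],[0,0,0,0,36],[0,0,0,0,40],[0,0,0,0,40]]
  ]
}}

```text
clock: 20.75
ee_pos: [518.5, 233.6, 144.5]
eef_rot: [[0.849, 0.128, 0.512], [0.135, -0.991, 0.024], [0.51, 0.049, -0.859]]
ft_force: [0.2, 0.5, -0.5]
width: 39.8
```

```bash
python3 look.py j 7 0 -45; python3 go.py
```

```text
clock 20.75 bar world [564.8 231.7  67.2] in mouth [  6.   -0.3 -43.8] w 39.8 F [ 0.2  0.5 -0.5]
tagaxes in hook
 [[ 1.     0.001 -0.011]
 [-0.     0.995  0.095]
 [ 0.011 -0.095  0.996]]
units [ 0.04 -0.02  0.05]
clock 20.85 pos [518.5 233.6 144.5] q [ 0.57  0.12 -0.74  0.23 -0.26  1.93]
[[0.849, 0.128, 0.512], [0.135, -0.991, 0.024], [0.51, 0.049, -0.859]]
tilt 30.8 F [0.3 0.4 0.7] w 40.1
```

View pics/j_s.png

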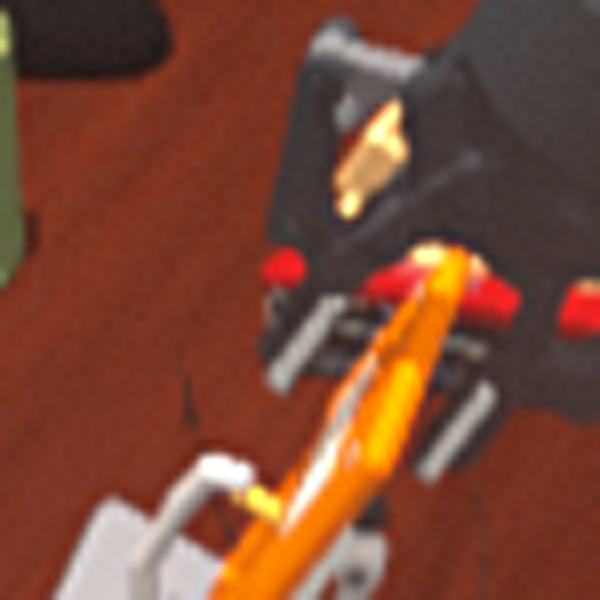

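View pics/j_t.png

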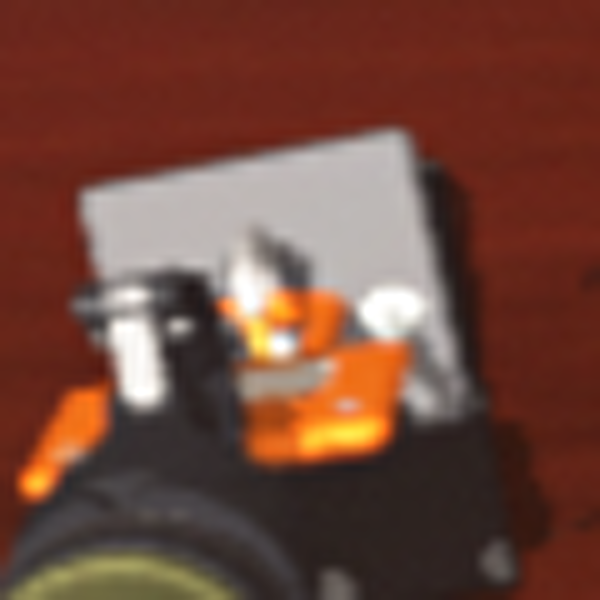

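Call:
{"api": "jog_arm", "payload": {
  "deltas": [
    [[0,0,-0.3,0,44],[0,0,-0.6,0,48],[0,0,-0.8,0,48],[0,0,-0.8,0,48],[0,0,-1,0,48],[0,0,-1,0,48],[0,0,-1,0,48],[0,0,-1,0,48],[0,0,-1,0,48],[0,0,-1,0,48],[0,0,0,0,48]]
  ]
}}

```text
clock: 22.22
ee_pos: [403.8, 227.4, 336.8]
eef_rot: [[0.848, 0.128, 0.514], [0.134, -0.991, 0.027], [0.513, 0.046, -0.857]]
ft_force: [0.9, -0.3, 0.1]
width: 47.9
```

```bash
python3 look.py k 7 0 -45; python3 -c "
import cv2
for n in 'ts':
    print(n)
"
```

```text
clock 22.225 bar world [450.2 225.8 259.6] in mouth [  3.3  11.7 179.8] w 47.9 F [ 0.9 -0.3  0.1]
tagaxes in hook
 [[ 0.999  0.002 -0.013]
 [-0.001  0.996  0.092]
 [ 0.013 -0.093  0.996]]
units [ 0.02 -0.02  9.01]
t
s
```

View pics/k_s.png

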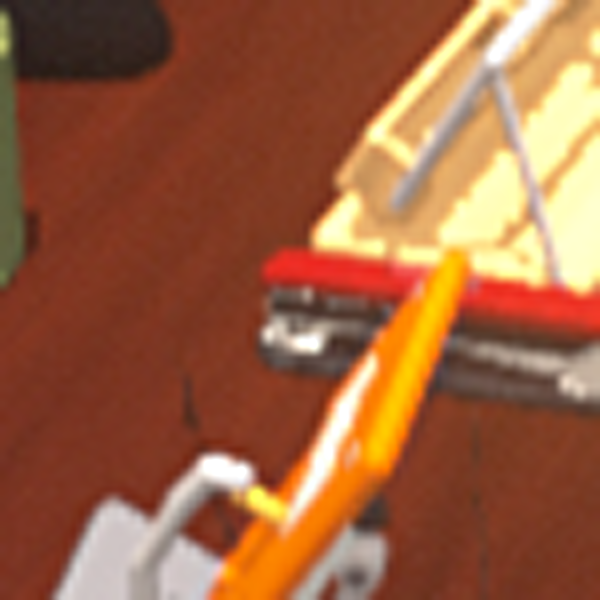

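View pics/k_t.png

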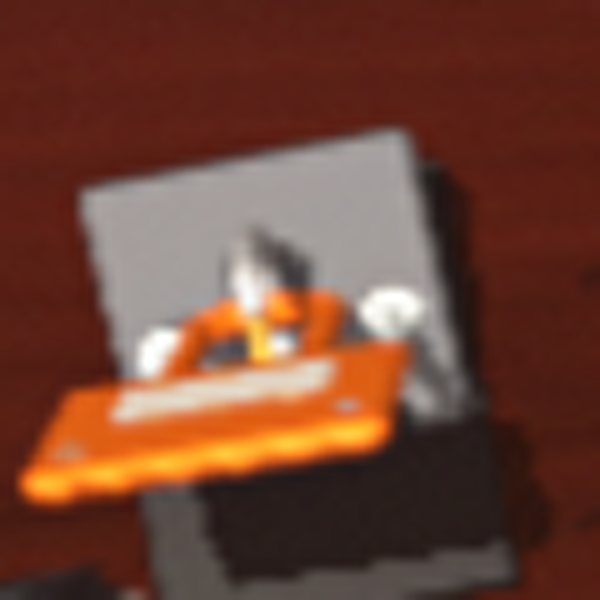

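View pics/k_raw_s.png

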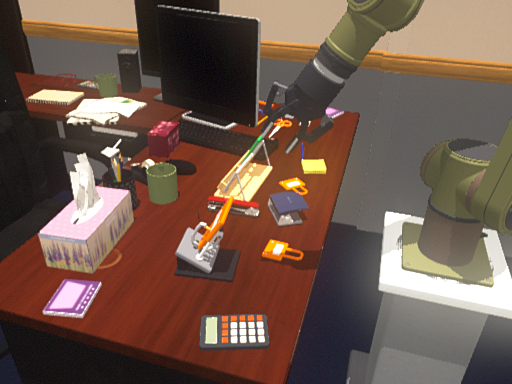

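View pics/k_raw_t.png

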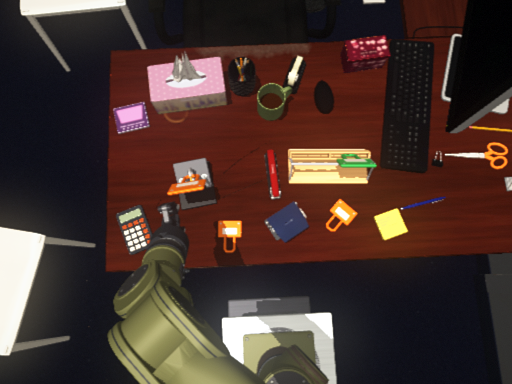

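Call:
{"api": "jog_arm", "payload": {
  "deltas": [
    [[0,0,0,0,48],[0,0,0,0,48],[0,0,0,0,48],[0,0,0,0,48],[0,0,0,0,48],[0,0,0,0,48]]
  ]
}}

```text
clock: 23.08
ee_pos: [403.2, 225.3, 330.2]
eef_rot: [[0.853, 0.127, 0.507], [0.136, -0.991, 0.02], [0.505, 0.052, -0.862]]
ft_force: [0.3, -0.3, 0.8]
width: 48.2
```

```bash
python3 look.py l 7 0 -45 >/dev/null; python3 -c "
import cv2,numpy as np
for n in 'ts':
    a=cv2.imread(f'pics/k_raw_{n}.png').astype(int);b=cv2.imread(f'pics/l_raw_{n}.png').astype(int)
    x,y,w,h=(165,145,60,60) if n=='t' else (170,190,75,90)
    print(n,np.abs(a-b)[y:y+h,x:x+w].max())
    f=9;cv2.imwrite(f'pics/l2_{n}.png',cv2.resize(b[y:y+h,x:x+w].astype(np.uint8),None,fx=f if n=='t' else 6.5,fy=f if n=='t' else 6.5,interpolation=2))
a=cv2.imread('pics/side0.png').astype(int);b=cv2.imread('pics/l_raw_s.png').astype(int)
for nm,(x,y,w,h) in dict(stapler=(235,200,25,15),punch=(266,190,40,35),calc=(198,310,75,40),green=(255,128,12,12)).items(): print(nm,np.abs(a-b)[y:y+h,x:x+w].max())
"
```

```text
t 50
s 14
stapler 18
punch 15
calc 16
green 203
```

View pics/l2_s.png

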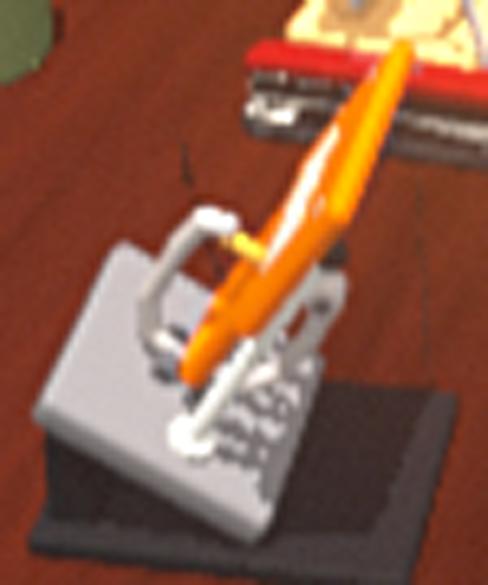

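```bash
python3 -c "
from workcell import *
print(close_job())"
```

```text
the job is handed in; nothing more can be done
None
```

The orange tag is hanging in the snap hook with the gate closed through its eye. I handed the job in at about 23 s of the 48 s allowed.

- **Tilting the tool:** the moves only shift the tool and turn it about its own axis. To match the rack's 30° slope, I drove the arm against its reach limit until the tool had leaned that far.
- **Taking the tag:** I gripped the plate on both faces (opening about 9 mm, almost no side load) and drew the tag out along its length.
- **Hooking it:** I turned the tag to the hook's heading and pushed its eye bar into the gate. The force rose to about 2.5 N mid-push and was back near zero by about 43 mm below the gate line. I then opened the fingers and backed straight out.

**Last checks:**
- **Gate:** both views show the brass gate back at its closed line, running through the eye.
- **Tag at rest:** it leans on the prongs. The side view of it did not change over the last 0.9 s. The top crop did show some change, probably the arm settling at its edge, which I did not check further.
- **Other things:** the stapler, hole punch and calculator showed no change. The green tag's automatic image comparison did not come out clean, most likely because the gripper and the removed orange tag changed that patch. By eye it is in the same place in the top view.

**Not fully confirmed:**
- The tag hangs about 5–6° askew in its own plane, because I could not correct that with the available moves.
- Contact with the far prong is hidden behind the plate, so I assume it rather than saw it.
- The bar crossed the gate about 6–8 mm towards the nose by my estimate. It drifted to about 3 mm at full depth, inside the allowed band.

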